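Hook up the drop guard of a vial press

TASK

The vial press with the yellow guard still has the red-capped vial in it. Lift that yellow guard by its black grip and hook its slotted bar into the notches at the front of the press's side plates, so that it hangs there upright by itself and the vial can be reached. Leave the blue guard shut and do not disturb the vial.

Things in the scene. Friction and masses are not known exactly. Their poses are not given: they have to be found in the camera images.
- yellow_grip (a point): Centre of the black grip on the yellow drop guard (loose, 0.2-0.45 kg), z up, -x the press's front. Grip 16 (x) x 60 (y) x 32 (z) mm, clear round it. 44 mm below: middle of the slotted bar, 232 mm long (y), 12 thick; its slots, 16 mm wide, open downward, straddle the press's 8 mm side plates at y = +-95 mm. Pane foot 133 mm below. Shut: 149 mm over the worktop, bar in a channel open at the top.
- yellow_notch (a point): Fixed point on the yellow guard's press, midway between its two notches (y = +-95 mm), 32 mm in front of the channel, same axes as the grip. The bar's middle lies here when hooked, the grip's centre 44 mm above. Notches open upward: 34 mm wide at the mouth, tapering to 15. Lip 16 mm above this point: raise the bar's middle 23 mm or more above it to pass. Rails behind the channel reach 60 mm above.
- blue_grip (a point): Centre of the black grip on the blue drop guard of a second press of the same shape, which holds a black-capped vial. It is to stay shut.
- red_vial_mid (a point): Middle (25 mm above its foot) of the red-capped vial, 30 mm across, 50 mm tall, standing loose 52 mm behind the shut yellow guard, under the press's arm (top 105 mm above the worktop).

How it is judged:
At the end, for the whole second after the job is handed in: Yellow guard hangs in both notches: grip centre within 14 mm front-back, 12 mm sideways, 8 mm in height of the point 44 mm above yellow_notch, leaning under 11 deg, in line within 10 deg; blue guard and red-capped vial within 15 mm of their starts, vial leaning under 20 deg (x of yellow_grip in the frame of yellow_notch between -0.014 and 0.014 m and y of yellow_grip in the frame of yellow_notch between -0.012 and 0.012 m and z of yellow_grip in the frame of yellow_notch between 0.036 and 0.052 m and angle between yellow_grip's own z axis and vertical below 0.2 rad and angle between the y axis of yellow_grip and the y axis of yellow_notch, either way round below 0.17 rad and distance of each of blue_grip, red_vial_mid from where it was at the start of the episode below 0.015 m and angle between red_vial_mid's own z axis and vertical below 0.35 rad); the robot touches nothing.
It fails at once if the blue guard is moved by more than 15 mm (distance of blue_grip from where it was at the start of the episode above 0.015 m).
It fails at once if the red-capped vial is moved by more than 15 mm or tipped by more than 20 degrees (distance of red_vial_mid from where it was at the start of the episode above 0.015 m or angle between red_vial_mid's own z axis and vertical above 0.35 rad).
It also fails if it takes over 34 s, if anything falls off the work surface, if the arm or the gripper's body presses on something with over 40 N, if the wrist force passes 120 N, or if a joint passes its speed limit or range.

ROBOT

A 6-joint arm with a two-finger parallel gripper is mounted at the origin on a cart in front of the work surface, level with it; the furniture and walls round the work are solid. World frame = base frame: x ahead of the robot, y to its left, z up, the work surface at z = 0. Lengths are in m, angles in rad, forces in N, time in s.
With the tool pointing down it reaches from about 0.35 to 0.775 m from the base axis. Payload 5.5 kg.
Tool frame: the origin (TCP) lies where the fingers leave the gripper's body, on its centre line; the fingertips stand 73 mm ahead of it and the grasp point (between the pads) lies 54 mm ahead of it; z points along the fingers, y is the direction in which the jaws open and shut (so a half turn about z gives the same grasp; the last joint's range is limited). The gripper opens to 85 mm and grips with 20 to 120 N. Pads are 22 mm wide; open, the fingers measure 114 mm over their backs; the gripper's body (76 mm by 85 mm) begins 54 mm behind the grasp point. The pads swing forward as they close: fully open they stand 13 mm farther back than shut.
Start: joints at [1.017, 0.313, 0.046, 1.304, 0, 1.431], TCP at [0.231, 0.526, 0.304] pointing down, gripper open.
Joint ranges: [-2.76, 2.76], [-0.86, 1.69], [-1.03, 1.26], [-2.2, 2.34], [-1.47, 1.5], [-3.14, 3.14]. Speed limits (rad/s): [2.57, 2.57, 3.14, 3.14, 3.14, 3.14].

INTERFACE

Orientations are given as a unit quaternion [w, x, y, z].
In Python, from workcell import env, read_camera, job, cut_out gives the robot as it stands.
- The arm moves only by the tool servo_tool, never from a script. Its argument "deltas" is a list of rows, each an object of numbers: "dx", "dy", "dz": the shift along the world's x, y, z in mm; "rx", "ry", "rz": the turn, a rotation vector about the world's x, y, z in rad; "fingers": the closure, from -1 (fully open) to 1 (shut). A call has 1 to 8 rows; each row shifts and turns the commanded pose from where the row before left it; what a row does not reach is not made up. A row lasts 1/10 s, in which the tool goes at most 50 mm and 8.59 degrees, less where a joint would pass 70% of its speed; a pose out of reach is approached as far as the arm can. A call is refused whole if a number of a shift passes 50 or a number of a turn 0.15, either way. A call with a gripper value outside its range is refused whole. The fingers move at their own pace and stop on an object; "newtons" is the grip in N (left out, the last holds). Time passes only in rows, so rows that do not move let the fingers close. It gives the time, the measured TCP pose, the force and the opening at its end, in the units of the state.
- env.get_state(): the state, without advancing time (a new reading comes with each control period).
- read_camera(name): name is "scene" or "top"; returns a dict with "img" (384x512x3 uint8, red, green, blue), "intrinsics" (3x3 intrinsics, pixels), "extrinsics" (4x4, takes a point from camera to world coordinates). Camera axes: x right, y down, z forward; pixel columns grow to the right and rows downward; lengths in m; the calibration is good to about 2 mm. A picture is of the moment at which its call begins. There is no depth.
- job.hand_in(): hands the job in, once; it reports no verdict.
Trained networks look in the newest picture that a camera, given by its name, has taken for a name from the list of things; names that differ only in an ending like _2 or _b are one class to them, and where a whole thing is asked for, a point or a joint stands for the part that bears it (a point fixed in the world has none). Each returns a list of dicts, best first, with "confidence" (0 to 1); they miss things now and then, are a little off and sometimes report something else, mostly with a low value. They report only what shows in the picture. A call takes as long as a camera call.
- cut_out(target, camera): "region" (384x512 bool, what is visible of it) and "extent" ([left, top, right, bottom] in pixels, round what is visible of it).
The state is a dict: "clock": time; "joint_pos": joint angles; "qvel": joint speeds; "tau": joint torques, N m; "tcp_pos": TCP position; "orientation": TCP orientation; "wrist_force": force on the tool from outside, world axes, zero at the start; "ft_torque": the same for the moment, N m; "finger_gap": finger opening in m.
Only numpy, scipy, OpenCV 4.12 (cv2) and the standard library are available. Lean on these libraries where they do the work, as an engineer would, in place of code of your own. Each camera call takes 0.05 s, during which the arm holds its last target. There are 200 camera calls.

## Working session

There is one attempt and no reset: what is moved stays moved. The work goes in short steps, Python scripts to look and compute and a tool call to move; the robot and the scene stay as the last step left them, time stands still between calls to the robot, and variables do not carry over. Pictures are saved under pics/ and viewed, about 8 in all and at most 12, crops included, and the job is handed in when it is done.

Besides the shell and the picture viewer there is one more tool, called after "Request:" as name([rows], argument=value, ...), one row to a line, values as JSON. servo_tool: Moves the arm, as the interface text tells. Its arguments: {"type":"object","properties":{"deltas":{"type":"array"},"newtons":{"type":"number"}},"required":["deltas"]}

```bash
mkdir -p pics
cat > h.py <<'E'
import numpy as np,cv2
from workcell import env,read_camera,job,cut_out
def ray(c,u,v):
    K,T=np.array(c["intrinsics"]),np.array(c["extrinsics"])
    d=T[:3,:3]@np.linalg.solve(K,[u,v,1]);return T[:3,3],d/np.linalg.norm(d)
def tri(rs):
    A=0;b=0
    for o,d in rs:
        P=np.eye(3)-np.outer(d,d);A=A+P;b=b+P@o
    x=np.linalg.solve(A,b);return x,[np.linalg.norm((np.eye(3)-np.outer(d,d))@(x-o)) for o,d in rs]
def atz(r,z): o,d=r;return o+d*(z-o[2])/d[2]
def proj(c,p):
    K,T=np.array(c["intrinsics"]),np.linalg.inv(c["extrinsics"]);q=K@(T[:3,:3]@p+T[:3,3]);return q[:2]/q[2]
E
python3 - <<'E'
from h import *
ims=[];
for n in("scene","top"):
    c=read_camera(n);cv2.imwrite(f"pics/{n}0.png",cv2.resize(c["img"][:,:,::-1],(800,600)))
    print(n,c["extrinsics"],c["intrinsics"][0])
    for t in("yellow_grip","blue_grip","red_vial_mid"):
        for r in cut_out(t,n)[:3]:
            ys,xs=np.nonzero(r["region"]);print(t,round(r["confidence"],2),r["extent"],xs.mean().round(1),ys.mean().round(1),len(xs))
print(env.get_state())
E
```

```text
scene [[ 0.44477143 -0.50436365  0.7401322  -0.03827322]
 [-0.89550424 -0.26502851  0.35753607 -0.37589017]
 [ 0.01582793 -0.82181336 -0.5695369   0.62738494]
 [ 0.          0.          0.          1.        ]] [361.83575011   0.         260.54018426]
yellow_grip 0.92 [157.2, 160.8, 225.8, 214.8] 185.6 187.1 1547
blue_grip 0.76 [318.5, 210.7, 411.8, 278.1] 357.0 243.4 3176
top [[-2.81410294e-04 -9.72402488e-01  2.33309500e-01  3.53391551e-01]
 [-9.99985721e-01  1.51872445e-03  5.12368831e-03 -5.71700133e-02]
 [-5.33662010e-03 -2.33304727e-01 -9.72389030e-01  1.19105087e+00]
 [ 0.00000000e+00  0.00000000e+00  0.00000000e+00  1.00000000e+00]] [488.24055522   0.         255.02210518]
yellow_grip 0.72 [122.7, 192.2, 221.2, 211.8] 170.8 201.4 1071
blue_grip 0.61 [322.5, 188.7, 412.3, 213.9] 366.4 201.9 1236
red_vial_mid 0.41 [173.4, 181.8, 183.5, 191.2] 178.3 188.2 51
{'clock': 0.4, 'joint_pos': array([ 1.01733758e+00,  3.13335863e-01,  4.59318032e-02,  1.30363752e+00,
       -1.82874462e-05,  1.43119886e+00]), 'qvel': array([ 0.00018292, -0.00154599,  0.00088555, -0.00078774, -0.00076957,
        0.00175068]), 'tau': array([-1.99177899e-03, -4.79898190e+01,  2.98392016e+01,  5.06905504e-03,
       -2.09175196e-04, -3.35195786e-06]), 'tcp_pos': array([0.23122429, 0.52641509, 0.30377693]), 'orientation': array([-3.30478223e-05,  2.05456988e-01,  9.78666139e-01, -1.18442385e-04]), 'wrist_force': array([ 0.45772037, -0.11572244,  0.63095068]), 'ft_torque': array([-0.03119802, -0.03141762,  0.02309616]), 'finger_gap': 0.08525826428762255}
```

View pics/scene0.png

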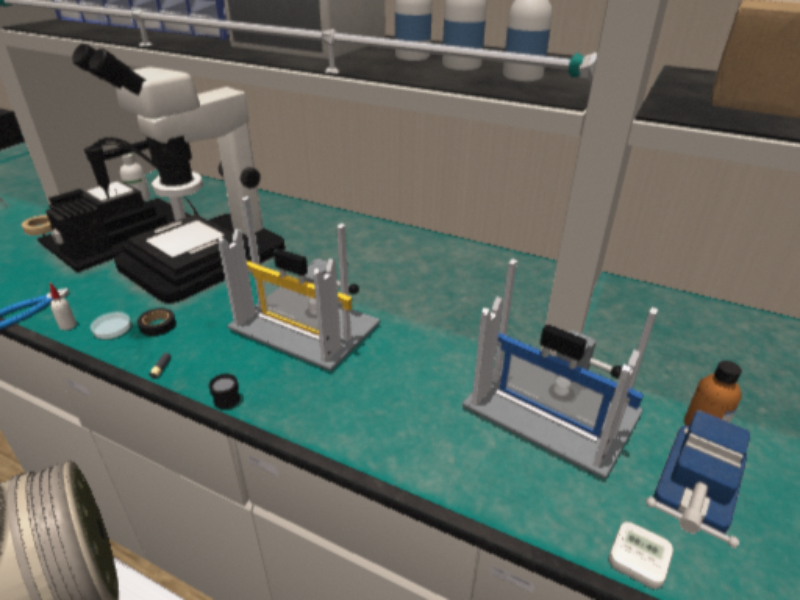

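View pics/top0.png

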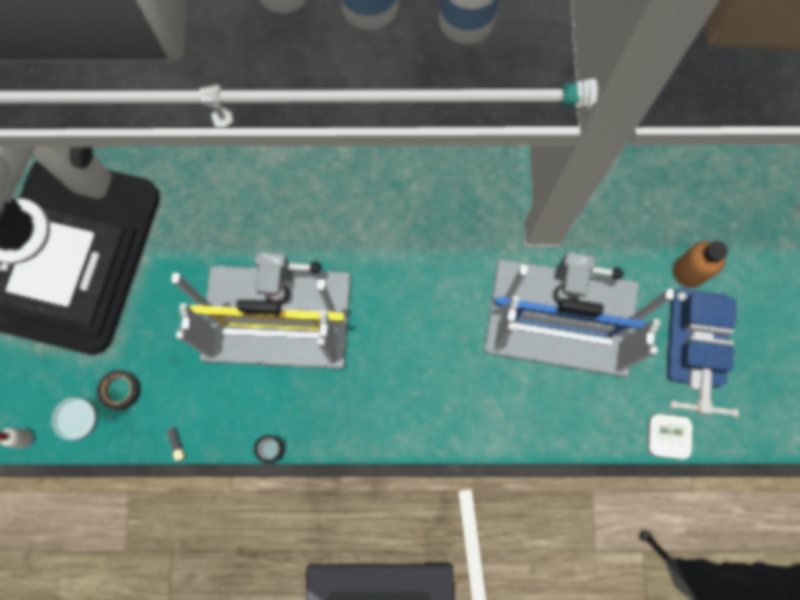

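The scene view shows the yellow press on the left with its grip at about (291,262) in the 800-px picture. The top view shows the grip at (260,306) and the yellow bar from (193,310) to (343,317). The blue press is on the right. Next I'll measure the grip and bar accurately.

```bash
cat > m.py <<'E'
from h import *
def meas(boxes,zb=None):
    out={}
    for n in("scene","top"):
        c=read_camera(n);im=c["img"];x0,y0,x1,y1=boxes[n]
        hsv=cv2.cvtColor(im,cv2.COLOR_RGB2HSV)
        yel=(hsv[...,0]>18)&(hsv[...,0]<32)&(hsv[...,1]>130)&(hsv[...,2]>100)
        dk=hsv[...,2]<60
        m=np.zeros(dk.shape,bool);m[y0:y1,x0:x1]=1
        k,lab,st,ce=cv2.connectedComponentsWithStats((dk&m).astype(np.uint8))
        i=1+np.argmax(st[1:,4]);print(n,"grip",st[i],ce[i])
        out[n]=(c,ce[i]+0.0,yel,lab==i)
    g,e=tri([ray(out[n][0],*out[n][1]) for n in out]);print("grip tri",g.round(4),np.round(e,4))
    return g,out
E
python3 - <<'E'
from m import *
g,o=meas({"scene":(170,155,202,180),"top":(145,188,188,203)})
c=o["top"][0];print("top at z .149",atz(ray(c,*o["top"][1]),.149).round(4))
ys,xs=np.nonzero(o["top"][2][:, :]);s=(xs>110)&(xs<230)&(ys>185)&(ys<215);xs,ys=xs[s],ys[s]
# bar top edge: upper rows per column
P=np.array([(u,ys[xs==u].min()) for u in np.unique(xs)]);print(P[::6].tolist(),P[-1])
W=np.array([atz(ray(c,u,v),.115)for u,v in P]);f=np.polyfit(W[:,1],W[:,0],1);print("yaw from bar",-np.arctan(f[0]),W[0],W[-1])
ys,xs=np.nonzero(o["top"][3]);W=np.array([atz(ray(c,u,v),.149)for u,v in zip(xs,ys)]);print("grip",-np.arctan(np.polyfit(W[:,1],W[:,0],1)[0]),np.ptp(W[:,1]))
a=c["img"][155:245,100:240,::-1];b=o["scene"][0]["img"][110:240,135:255,::-1]
cv2.imwrite("pics/c1.png",np.vstack([cv2.resize(a,(560,360),interpolation=2)]));cv2.imwrite("pics/c2.png",cv2.resize(b,(554,600),interpolation=2))
E
```

```text
scene grip [170 155  27  22 338] [182.55325444 165.10650888]
top grip [154 188  31  13  85] [170.27058824 196.47058824]
grip tri [0.5872 0.137  0.165 ] [0.0075 0.0075]
top at z .149 [0.5958 0.1342 0.149 ]
[[123, 196], [129, 196], [135, 197], [141, 197], [147, 197], [153, 198], [166, 201], [172, 201], [180, 199], [186, 200], [192, 200], [198, 200], [210, 201], [216, 201]] [219 201]
yaw from bar -0.05798466384604082 [0.6050049  0.24773651 0.115     ] [0.59307626 0.02986332 0.115     ]
grip 0.20429880624882174 0.06523647069942096
```

View pics/c1.png

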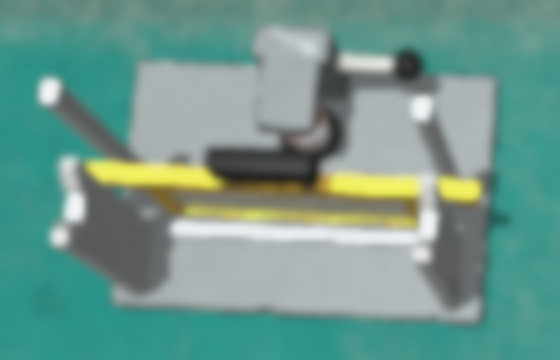

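View pics/c2.png

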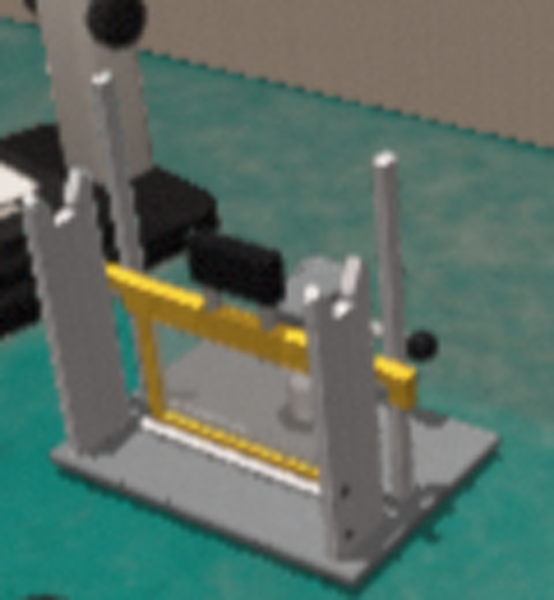

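Run:
```python
from h import *
s,t=read_camera("scene"),read_camera("top")
F={"grip":((237,268),(263,165)),"railR":((385,158),(423,105)),"railL":((103,78),(50,92)),
"frontR":((312,292),(423,254)),"rearR":((352,264),(427,180)),"valR":((343,308),(429,217)),
"frontL":((33,200),(60,236)),"rearL":((76,175),(67,165)),"valL":((64,217),(74,207)),
"barR":((413,375),(481,180)),"barL":((108,266),(86,165))}
for k,(a,b) in F.items():
    x,e=tri([ray(s,135+a[0]/4.617,110+a[1]/4.617),ray(t,100+b[0]/4,155+b[1]/4)]);print(k,x.round(4),np.round(e[0]*1e3,1))
```

```text
grip [0.5967 0.144  0.1484] 0.3
railR [0.6071 0.0481 0.235 ] 0.5
railL [0.6148 0.237  0.2352] 0.5
frontR [0.5387 0.0508 0.1912] 0.2
rearR [0.5782 0.0514 0.1866] 1.8
valR [0.5631 0.0504 0.1684] 0.1
frontL [0.5497 0.2403 0.189 ] 1.0
rearL [0.5873 0.241  0.1868] 0.5
valL [0.5694 0.2399 0.169 ] 1.0
barR [0.5945 0.0284 0.1148] 1.6
barL [0.6055 0.2495 0.1156] 1.8
```

Run:
```python
from h import *
s,t=read_camera("scene"),read_camera("top")
for a,b in(((576,66),(573,93)),((583,122),(580,138)),((328,38),(210,97)),((0,10),(0,0)),((185,180),(22,222)),((100,75),(-1,-1))):
    if b[0]>0:
        x,e=tri([ray(s,a[0]/1.5625,a[1]/1.5625),ray(t,b[0]/1.5625,b[1]/1.5625)]);print(x.round(3),np.round(e[0]*1e3,1))
print(atz(ray(t,155/1.5625,190/1.5625),0),atz(ray(t,100/1.5625,350/1.5625),0))
```

```text
[ 0.749 -0.233  0.467] 2.8
[ 0.73  -0.256  0.403] 0.4
[0.747 0.145 0.466] 1.0
[0.709 0.473 0.185] 0.4
[0.83100168 0.35492336 0.        ] [0.56091294 0.42216555 0.        ]
```

Request:
servo_tool([
  {"dx": 10, "dy": -45, "rz": -0.149},
  {"dx": 15, "dy": -45, "rz": -0.149},
  {"dx": 20, "dy": -45, "rz": -0.149},
  {"dx": 20, "dy": -45, "rz": -0.149},
  {"dx": 20, "dy": -45, "rz": -0.149},
  {"dx": 20, "dy": -45, "rz": -0.149},
  {"dx": 25, "dy": -45, "rz": -0.149},
  {"dx": 25, "dy": -45, "rz": -0.149},
])

```text
invalid input at $.deltas[0]: expected keys dx, dy, dz, rx, ry, rz, fingers
```

Request:
servo_tool([
  {"dx": 10, "dy": -45, "dz": 0, "rx": 0, "ry": 0, "rz": -0.149, "fingers": -1},
  {"dx": 15, "dy": -45, "dz": 0, "rx": 0, "ry": 0, "rz": -0.149, "fingers": -1},
  {"dx": 20, "dy": -45, "dz": 0, "rx": 0, "ry": 0, "rz": -0.149, "fingers": -1},
  {"dx": 20, "dy": -45, "dz": 0, "rx": 0, "ry": 0, "rz": -0.149, "fingers": -1},
  {"dx": 20, "dy": -45, "dz": 0, "rx": 0, "ry": 0, "rz": -0.149, "fingers": -1},
  {"dx": 20, "dy": -45, "dz": 0, "rx": 0, "ry": 0, "rz": -0.149, "fingers": -1},
  {"dx": 25, "dy": -45, "dz": 0, "rx": 0, "ry": 0, "rz": -0.149, "fingers": -1},
  {"dx": 25, "dy": -45, "dz": 0, "rx": 0, "ry": 0, "rz": -0.149, "fingers": -1},
])

```text
clock: 1.5
tcp_pos: [0.3852, 0.1673, 0.3044]
orientation: [0.0, 0.721, 0.693, 0.001]
wrist_force: [1.2, -0.1, 0.6]
finger_gap: 0.0852
```

Request:
servo_tool([
  {"dx": 40, "dy": -5, "dz": 0, "rx": 0, "ry": 0, "rz": -0.01, "fingers": -1},
  {"dx": 40, "dy": -5, "dz": 0, "rx": 0, "ry": 0, "rz": 0, "fingers": -1},
  {"dx": 40, "dy": -5, "dz": 0, "rx": 0, "ry": 0, "rz": 0, "fingers": -1},
  {"dx": 40, "dy": -5, "dz": 0, "rx": 0, "ry": 0, "rz": 0, "fingers": -1},
  {"dx": 40, "dy": -3, "dz": 0, "rx": 0, "ry": 0, "rz": 0, "fingers": -1},
  {"dx": 11, "dy": 0, "dz": 0, "rx": 0, "ry": 0, "rz": 0, "fingers": -1},
  {"dx": 0, "dy": 0, "dz": 0, "rx": 0, "ry": 0, "rz": 0, "fingers": -1},
  {"dx": 0, "dy": 0, "dz": 0, "rx": 0, "ry": 0, "rz": 0, "fingers": -1},
])

```text
clock: 2.3
tcp_pos: [0.5952, 0.1461, 0.3035]
orientation: [-0.0, 0.723, 0.691, -0.0]
wrist_force: [-0.3, -0.7, -0.2]
finger_gap: 0.0856
```

Run:
```python
from h import *
s,t=read_camera("scene"),read_camera("top")
a=cv2.resize(s["img"][70:240,120:270,::-1],(450,510),interpolation=2);b=cv2.resize(t["img"][120:248,100:200,::-1],(350,448),interpolation=2)
b=cv2.copyMakeBorder(b,0,62,0,0,0);cv2.imwrite("pics/d.png",np.hstack([a,b]));print(env.get_state()["tcp_pos"],env.get_state()["orientation"],env.get_state()["clock"])
```

```text
[0.59472619 0.14632121 0.30422692] [-1.21397016e-04  7.22652990e-01  6.91210989e-01 -9.49356804e-05] 2.4
```

View pics/d.png

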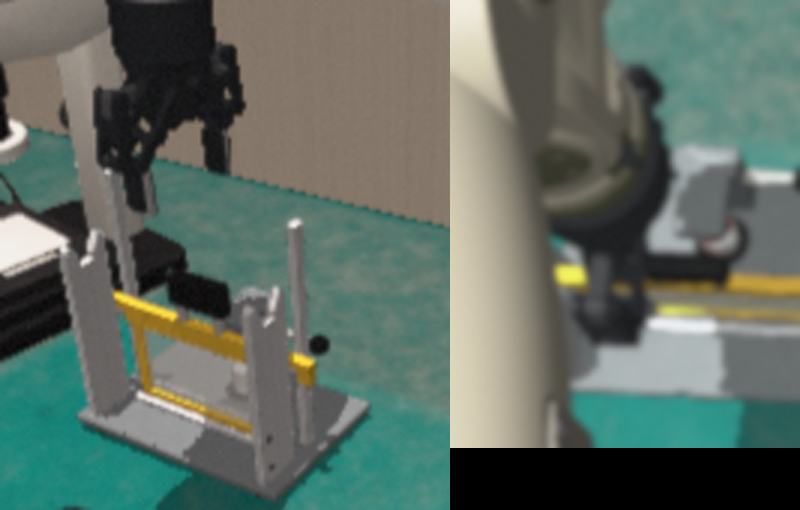

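The open hand is above the grip with its jaws along the press's x axis. In the left part of the picture the fingertips are at about (147,205) and (217,168), and the grip is at (200,295). I'll descend and grip.

Request:
servo_tool([
  {"dx": 2, "dy": -2, "dz": -35, "rx": 0, "ry": 0, "rz": 0, "fingers": -1},
  {"dx": 0, "dy": 0, "dz": -35, "rx": 0, "ry": 0, "rz": 0, "fingers": -1},
  {"dx": 0, "dy": 0, "dz": -20, "rx": 0, "ry": 0, "rz": 0, "fingers": -1},
  {"dx": 0, "dy": 0, "dz": -11, "rx": 0, "ry": 0, "rz": 0, "fingers": -1},
  {"dx": 0, "dy": 0, "dz": 0, "rx": 0, "ry": 0, "rz": 0, "fingers": 0},
  {"dx": 0, "dy": 0, "dz": 0, "rx": 0, "ry": 0, "rz": 0, "fingers": 0.3},
  {"dx": 0, "dy": 0, "dz": 0, "rx": 0, "ry": 0, "rz": 0, "fingers": 0.5},
  {"dx": 0, "dy": 0, "dz": 0, "rx": 0, "ry": 0, "rz": 0, "fingers": 1},
], newtons=50)

```text
clock: 3.2
tcp_pos: [0.5985, 0.1442, 0.2044]
orientation: [0.001, 0.723, 0.691, 0.001]
wrist_force: [-0.2, 0.2, -0.3]
finger_gap: 0.0281
```

Request:
servo_tool([
  {"dx": 0, "dy": 0, "dz": 0, "rx": 0, "ry": 0, "rz": 0, "fingers": 1},
  {"dx": 0, "dy": 0, "dz": 0, "rx": 0, "ry": 0, "rz": 0, "fingers": 1},
  {"dx": 0, "dy": 0, "dz": 0, "rx": 0, "ry": 0, "rz": 0, "fingers": 1},
])

```text
clock: 3.5
tcp_pos: [0.5984, 0.1442, 0.2041]
orientation: [0.001, 0.723, 0.691, 0.001]
wrist_force: [-0.4, 0.8, 5.0]
finger_gap: 0.0152
```

Request:
servo_tool([
  {"dx": 0, "dy": 0, "dz": 5, "rx": 0, "ry": 0, "rz": 0, "fingers": 1},
  {"dx": 0, "dy": 0, "dz": 10, "rx": 0, "ry": 0, "rz": 0, "fingers": 1},
  {"dx": 0, "dy": 0, "dz": 10, "rx": 0, "ry": 0, "rz": 0, "fingers": 1},
  {"dx": 0, "dy": 0, "dz": 10, "rx": 0, "ry": 0, "rz": 0, "fingers": 1},
])

```text
clock: 3.9
tcp_pos: [0.5978, 0.1441, 0.2387]
orientation: [-0.0, 0.723, 0.691, -0.0]
wrist_force: [0.2, 0.2, -2.3]
finger_gap: 0.0153
```

Free lift: the load is about 2–3 N and there is no side force.

Request:
servo_tool([
  {"dx": 0, "dy": 0, "dz": 15, "rx": 0, "ry": 0, "rz": 0, "fingers": 1},
  {"dx": 0, "dy": 0, "dz": 15, "rx": 0, "ry": 0, "rz": 0, "fingers": 1},
  {"dx": 0, "dy": 0, "dz": 15, "rx": 0, "ry": 0, "rz": 0, "fingers": 1},
  {"dx": 0, "dy": 0, "dz": 15, "rx": 0, "ry": 0, "rz": 0, "fingers": 1},
  {"dx": 0, "dy": 0, "dz": 7, "rx": 0, "ry": 0, "rz": 0, "fingers": 1},
  {"dx": 0, "dy": 0, "dz": 0, "rx": 0, "ry": 0, "rz": 0, "fingers": 1},
  {"dx": 0, "dy": 0, "dz": 0, "rx": 0, "ry": 0, "rz": 0, "fingers": 1},
])

```text
clock: 4.6
tcp_pos: [0.5977, 0.1441, 0.3046]
orientation: [-0.0, 0.723, 0.691, -0.0]
wrist_force: [-0.1, 0.1, -3.3]
finger_gap: 0.0156
```

Run:
```python
from h import *
s,t=read_camera("scene"),read_camera("top")
a=cv2.resize(s["img"][90:240,120:270,::-1],(590,590),interpolation=2)
cv2.imwrite("pics/e.png",a);q=env.get_state();print(q["tcp_pos"],q["wrist_force"],q["ft_torque"],q["finger_gap"],q["clock"])
```

```text
[0.5973998  0.14402967 0.30395979] [ 0.44173011 -0.61058458 -2.54494943] [0.00074424 0.01437259 0.02420846] 0.015384623616815774 4.7
```

View pics/e.png

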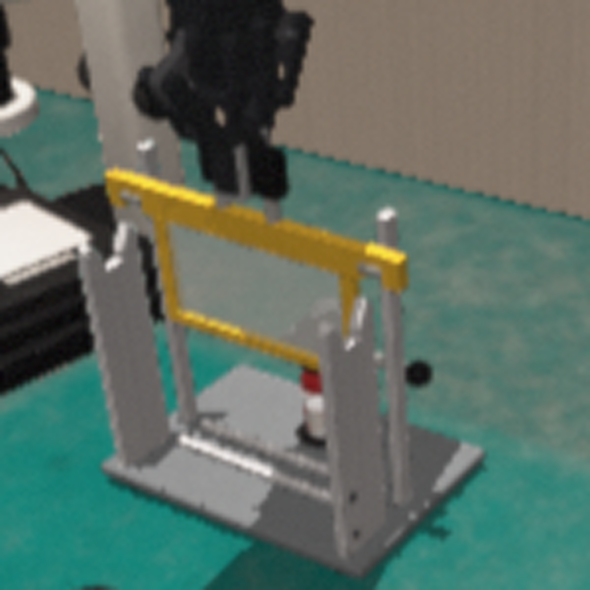

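The guard is up and level in the picture: bar from (110,185) to (405,270), above the plate tips at (125,230) and (360,305). The vial is still standing at about (315,400). Now I'll move it forward 32 mm.

Request:
servo_tool([
  {"dx": -8, "dy": 0.4, "dz": 0, "rx": 0, "ry": 0, "rz": 0, "fingers": 1},
  {"dx": -8, "dy": 0.4, "dz": 0, "rx": 0, "ry": 0, "rz": 0, "fingers": 1},
  {"dx": -8, "dy": 0.4, "dz": 0, "rx": 0, "ry": 0, "rz": 0, "fingers": 1},
  {"dx": -8, "dy": 0.4, "dz": 0, "rx": 0, "ry": 0, "rz": 0, "fingers": 1},
  {"dx": 0, "dy": 0, "dz": 0, "rx": 0, "ry": 0, "rz": 0, "fingers": 1},
  {"dx": 0, "dy": 0, "dz": 0, "rx": 0, "ry": 0, "rz": 0, "fingers": 1},
])

```text
clock: 5.3
tcp_pos: [0.5656, 0.1458, 0.3053]
orientation: [0.0, 0.723, 0.691, 0.0]
wrist_force: [-0.3, -0.3, -2.8]
finger_gap: 0.0152
```

Run:
```python
from h import *
s,t=read_camera("scene"),read_camera("top")
a=cv2.resize(s["img"][110:210,120:260,::-1],(784,560),interpolation=2)
cv2.imwrite("pics/f.png",a);q=env.get_state();print(q["tcp_pos"],q["orientation"],q["wrist_force"],q["ft_torque"],q["finger_gap"],q["clock"])
```

```text
[0.56604413 0.14570997 0.30510338] [2.58035816e-04 7.22844429e-01 6.91010689e-01 3.03539557e-04] [ 0.44878677 -0.1790531  -2.60149694] [ 0.03678427 -0.02710941 -0.02088085] 0.015233940350833091 5.4
```

View pics/f.png

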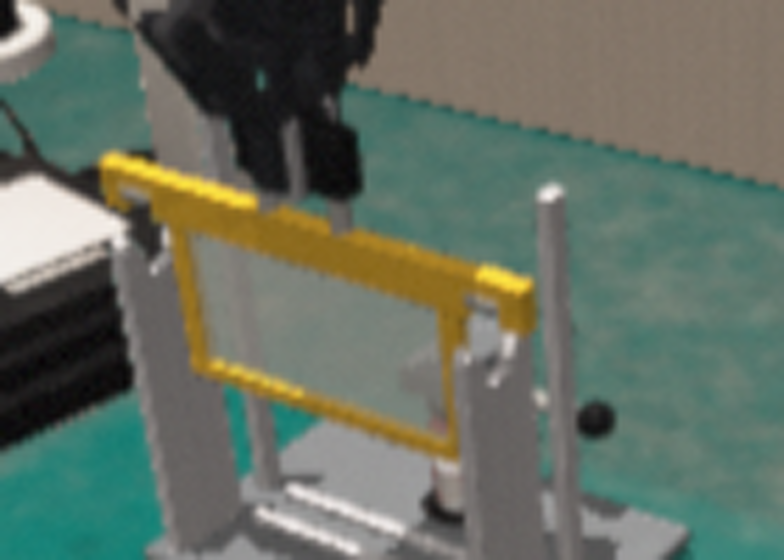

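Both slots sit over the plates, at (135,200) on the left and (483,305) on the right, above the notches. I'll lower it.

Request:
servo_tool([
  {"dx": 0, "dy": 0, "dz": -6, "rx": 0, "ry": 0, "rz": 0, "fingers": 1},
  {"dx": 0, "dy": 0, "dz": -6, "rx": 0, "ry": 0, "rz": 0, "fingers": 1},
  {"dx": 0, "dy": 0, "dz": -6, "rx": 0, "ry": 0, "rz": 0, "fingers": 1},
  {"dx": 0, "dy": 0, "dz": -4, "rx": 0, "ry": 0, "rz": 0, "fingers": 1},
  {"dx": 0, "dy": 0, "dz": 0, "rx": 0, "ry": 0, "rz": 0, "fingers": 1},
])

```text
clock: 5.9
tcp_pos: [0.5654, 0.1456, 0.2817]
orientation: [-0.001, 0.723, 0.691, -0.001]
wrist_force: [-0.2, -1.4, -3.3]
finger_gap: 0.0154
```

Request:
servo_tool([
  {"dx": 0, "dy": 0, "dz": -3, "rx": 0, "ry": 0, "rz": 0, "fingers": 1},
  {"dx": 0, "dy": 0, "dz": -3, "rx": 0, "ry": 0, "rz": 0, "fingers": 1},
  {"dx": 0, "dy": 0, "dz": 0, "rx": 0, "ry": 0, "rz": 0, "fingers": 1},
])

```text
clock: 6.2
tcp_pos: [0.5656, 0.1457, 0.2765]
orientation: [-0.0, 0.723, 0.691, -0.0]
wrist_force: [0.5, 0.1, -3.6]
finger_gap: 0.0151
```

Request:
servo_tool([
  {"dx": 0, "dy": 0, "dz": -1.5, "rx": 0, "ry": 0, "rz": 0, "fingers": 1},
  {"dx": 0, "dy": 0, "dz": -1.5, "rx": 0, "ry": 0, "rz": 0, "fingers": 1},
  {"dx": 0, "dy": 0, "dz": 0, "rx": 0, "ry": 0, "rz": 0, "fingers": 1},
])

```text
clock: 6.5
tcp_pos: [0.5659, 0.1457, 0.2741]
orientation: [0.0, 0.723, 0.691, 0.0]
wrist_force: [-0.4, -0.5, -2.4]
finger_gap: 0.0152
```

Request:
servo_tool([
  {"dx": 0, "dy": 0, "dz": -1.5, "rx": 0, "ry": 0, "rz": 0, "fingers": 1},
  {"dx": 0, "dy": 0, "dz": 0, "rx": 0, "ry": 0, "rz": 0, "fingers": 1},
])

```text
clock: 6.7
tcp_pos: [0.5659, 0.1457, 0.274]
orientation: [0.001, 0.723, 0.691, 0.001]
wrist_force: [-2.3, -0.5, 5.9]
finger_gap: 0.0155
```

Request:
servo_tool([
  {"dx": 0, "dy": 0, "dz": -1.5, "rx": 0, "ry": 0, "rz": 0, "fingers": 1},
  {"dx": 0, "dy": 0, "dz": 0, "rx": 0, "ry": 0, "rz": 0, "fingers": 1},
])

```text
clock: 6.9
tcp_pos: [0.5658, 0.1457, 0.2738]
orientation: [0.001, 0.723, 0.691, 0.001]
wrist_force: [-4.9, -1.2, 11.7]
finger_gap: 0.0152
```

It seats at TCP z 0.274, where I expected it. I'll take off the preload and look before releasing.

Request:
servo_tool([
  {"dx": 0, "dy": 0, "dz": 2, "rx": 0, "ry": 0, "rz": 0, "fingers": 1},
  {"dx": 0, "dy": 0, "dz": 0, "rx": 0, "ry": 0, "rz": 0, "fingers": 1},
])

```text
clock: 7.1
tcp_pos: [0.566, 0.1457, 0.2739]
orientation: [0.0, 0.723, 0.691, 0.001]
wrist_force: [-1.5, -0.5, 5.9]
finger_gap: 0.0152
```

Run:
```python
from h import *
s=read_camera("scene")
cv2.imwrite("pics/g.png",cv2.resize(s["img"][110:210,120:260,::-1],(784,560),interpolation=2))
```

```text
(no output)
```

View pics/g.png

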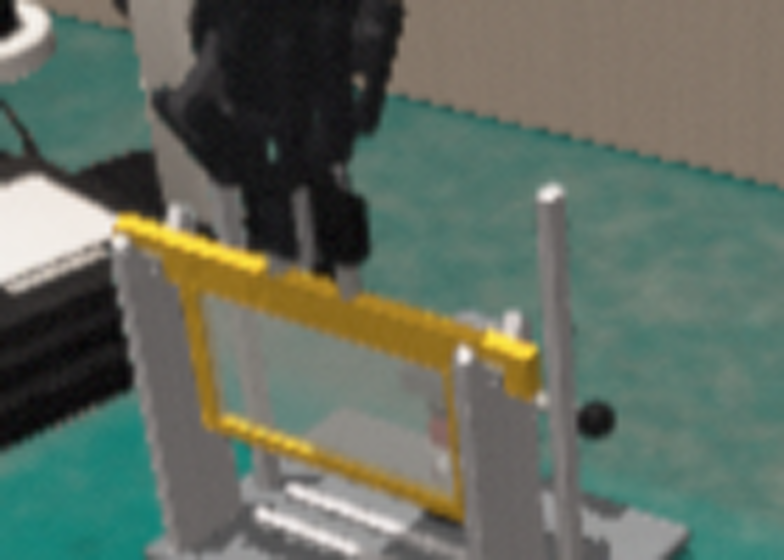

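The bar lies between the front and rear tips on both plates: left (122,235)–(178,215), right (463,355)–(513,320). I'll release and back off upward.

Request:
servo_tool([
  {"dx": 0, "dy": 0, "dz": 0, "rx": 0, "ry": 0, "rz": 0, "fingers": 0.5},
  {"dx": 0, "dy": 0, "dz": 0, "rx": 0, "ry": 0, "rz": 0, "fingers": 0},
  {"dx": 0, "dy": 0, "dz": 0, "rx": 0, "ry": 0, "rz": 0, "fingers": -0.5},
  {"dx": 0, "dy": 0, "dz": 0, "rx": 0, "ry": 0, "rz": 0, "fingers": -0.5},
  {"dx": 0, "dy": 0, "dz": 0, "rx": 0, "ry": 0, "rz": 0, "fingers": -0.5},
])

```text
clock: 7.65
tcp_pos: [0.5658, 0.1457, 0.2727]
orientation: [-0.0, 0.723, 0.691, -0.0]
wrist_force: [-0.3, -0.6, -0.3]
finger_gap: 0.064
```

Request:
servo_tool([
  {"dx": 0, "dy": 0, "dz": 10, "rx": 0, "ry": 0, "rz": 0, "fingers": -0.5},
  {"dx": 0, "dy": 0, "dz": 20, "rx": 0, "ry": 0, "rz": 0, "fingers": -0.5},
  {"dx": 0, "dy": 0, "dz": 30, "rx": 0, "ry": 0, "rz": 0, "fingers": -0.5},
  {"dx": 0, "dy": 0, "dz": 40, "rx": 0, "ry": 0, "rz": 0, "fingers": -0.5},
  {"dx": -40, "dy": 0, "dz": 0, "rx": 0, "ry": 0, "rz": 0, "fingers": -0.5},
  {"dx": -40, "dy": 0, "dz": 0, "rx": 0, "ry": 0, "rz": 0, "fingers": -0.5},
  {"dx": -40, "dy": 0, "dz": 0, "rx": 0, "ry": 0, "rz": 0, "fingers": -0.5},
  {"dx": 0, "dy": 0, "dz": 0, "rx": 0, "ry": 0, "rz": 0, "fingers": -0.5},
])

```text
clock: 8.45
tcp_pos: [0.4411, 0.1457, 0.3742]
orientation: [-0.001, 0.722, 0.691, -0.001]
wrist_force: [0.2, -0.6, 1.0]
finger_gap: 0.0644
```

Run:
```python
from h import *
s,t=read_camera("scene"),read_camera("top")
a=cv2.resize(s["img"][110:240,120:260,::-1],(500,464),interpolation=2);b=cv2.resize(t["img"][155:245,100:240,::-1],(300,193),interpolation=2)
cv2.imwrite("pics/i.png",np.hstack([a,cv2.copyMakeBorder(b,0,271,0,0,0)]));print(env.get_state()["wrist_force"],env.get_state()["tcp_pos"],env.get_state()["clock"])
for n in("scene","top"):
  for k in("blue_grip","red_vial_mid"):
    for r in cut_out(k,n)[:1]: print(n,k,r["confidence"],r["extent"])
```

```text
[-0.58069825 -0.18749638 -0.36300126] [0.44544952 0.14580018 0.37423219] 8.55
scene blue_grip 0.84 [321.1, 211.3, 411.5, 279.4]
top blue_grip 0.65 [318.7, 187.6, 414.6, 215.5]
top red_vial_mid 0.49 [173.9, 183.2, 184.6, 192.4]
```

View pics/i.png

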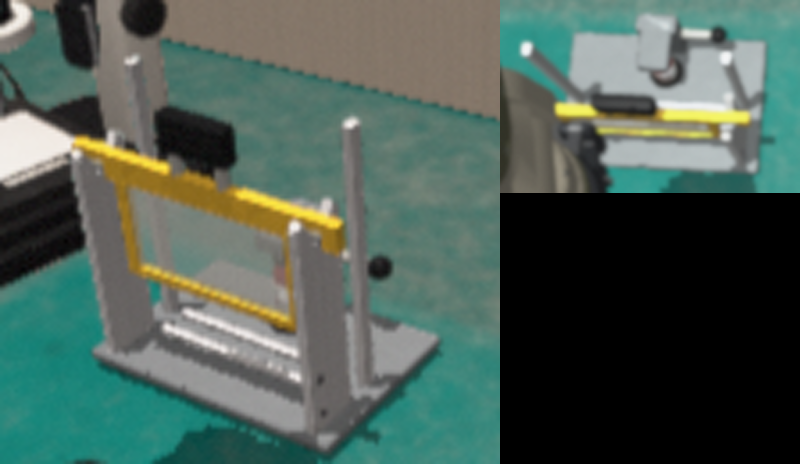

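Run:
```python
from h import *
s,t=read_camera("scene"),read_camera("top")
print(tri([ray(s,174.9,149.5),ray(t,157.4,203.5)]),"want",(.565,.1455,.219))
job.hand_in()
```

```text
(array([0.56605589, 0.14734659, 0.21531487]), [np.float64(0.000593254343789981), np.float64(0.000593254343789885)]) want (0.565, 0.1455, 0.219)
the job is handed in; nothing more can be done
```

The yellow guard now hangs upright by itself in both front notches. I gripped it by its black grip, lifted it 100 mm, moved it 32 mm forward and lowered it until it seated. I then released it, backed the arm clear and handed in with about 8.6 s on the clock.

- **Guard position:** the last camera fix put the grip at (0.566, 0.147, 0.215) against a target of (0.565, 0.1455, 0.219). It is within 4 mm on every axis. The bar looked level and in line in the picture; I did not measure its lean or yaw after release.
- **Blue guard:** detected 1–4 px from where it was at the start, which is within the detector's noise.
- **Red-capped vial:** the top camera found it about 1 px from its start. The scene camera's detector did not report it, but it stayed standing in the pictures.
- **Robot:** the arm was clear and the wrist force was about zero before hand-in. It never read above about 13 N.

No check failed or disagreed. The hand-in gives no verdict, so these are my own checks.

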